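Sort the drill-press clamping kit back into its trays

ROBOT

A 7-joint arm with a two-finger parallel gripper is mounted at the origin on the work surface. World frame = base frame: x ahead of the robot, y to its left, z up, the work surface at z = 0. Lengths are in m, angles in degrees, forces in N, time in s.
With the tool pointing down it reaches from about 0.425 to 0.825 m from the base axis. Payload 3.6 kg.
Tool frame: the origin (TCP) lies midway between the tips of the shut fingers; the grasp point (between the pads) lies 19 mm behind it; z points along the fingers, y is the line along which they close (so a half turn about z gives the same grasp; the last joint's range is limited). The gripper opens to 85 mm and grips with 20 to 120 N. Pads are 22 mm wide; open, the fingers measure 114 mm over their backs; the gripper's body (76 mm by 85 mm) begins 54 mm behind the grasp point. The pads swing forward as they close: fully open they stand 13 mm farther back than shut.
Start: joints at [-78.524, 35.231, -0.722, 81.555, 0.464, 63.22, -2.315], TCP at [0.146, 0.633, 0.231] pointing down, gripper open.
Joint ranges: [-178.69, 178.69], [-17.37, 117.87], [-77.05, 75.6], [15.02, 138.74], [-78.02, 258.01], [0.78, 113.62], [-162.83, 162.83]. Speed limits (degrees/s): [159.86, 159.86, 180, 180, 180, 180, 180].

INTERFACE

Orientations are given as [roll, pitch, yaw] about the fixed x, y, z axes, in that order (R = Rz(yaw) Ry(pitch) Rx(roll)).
In Python, from rig import readout, read_camera, sign_off, cut_out gives the robot as it stands. The module is installed in compiled form; this text tells all that it offers.
- The arm moves only by the tool carry_out, never from a script. Its argument "increments" is a list of rows, each an object of numbers: "dx", "dy", "dz": the shift along the tool's x, y, z each as a share of 0.1 m, from -1 to 1; "ax", "ay", "az": the turn, a rotation vector about the tool's x, y, z each as a share of pi/2 rad, from -1 to 1. A call has 1 to 10 rows; each row is the pose to reach, as a shift and turn from the pose commanded when the call began, along the tool's axes at that moment; what a row does not reach only later rows make up. A row lasts 1/12 s, in which the tool goes at most 41.7 mm and 7.16 degrees, less where a joint would pass 70% of its speed; a pose out of reach is approached as far as the arm can. A call with a number of a shift or a turn outside -1 to 1 is refused whole. A call with a gripper value outside its range is refused whole. "claw" is the closure, from 0 (fully open) to 1 (shut), set as the call begins (left out, the last holds). The fingers move at their own pace and stop on an object; "grip_force" is the grip in N (left out, the last holds). Time passes only in rows, so rows that repeat a pose let the fingers close. It gives the time, the measured TCP pose, the force, the opening and the grip force at its end, in the units of the state.
- readout.observe(): the state, without advancing time (a new reading comes with each control period).
- read_camera(name): name is "side" or "top"; returns a dict with "pixels" (480x640x3 uint8, red, green, blue), "fov_y" (degrees; the focal length in pixels is half the picture's height over the tangent of half this angle, whatever the lens; pixels are square), "cx", "cy" (the principal point, pixels), "xyz" and "rotation" of the camera in the world. Camera axes: x right, y down, z forward; pixel columns grow to the right and rows downward; lengths in m; the calibration is good to about 2 mm. A picture is of the moment at which its call begins. There is no depth.
- sign_off(): hands the job in; it is judged then, once.
Trained networks look in a picture, given as the dict that the camera call returned (one of the last four; its "shot" number tells which), for a name from the list of things; names that differ only in an ending like _2 or _b are one class to them, and where a whole thing is asked for, a point or a joint stands for the part that bears it (a point fixed in the world has none). Each returns a list of dicts, best first, with "conf" (0 to 1); they miss things now and then, are a little off and sometimes report something else, mostly with a low value. They report only what shows in the picture. A call takes as long as a camera call. They do not tell look-alikes from the thing itself.
- cut_out(name, picture): "pixels" (480x640 bool, what is visible of it) and "position" ([column, row] in pixels, amid what is visible of it).
The state is a dict: "clock": time; "joints": joint angles; "qvel": joint speeds; "tau": joint torques, N m; "tcp_pos": TCP position; "eef_rot": TCP orientation; "force": force on the tool from outside, world axes, zero at the start; "moment": the same for the moment, N m; "gripper_width": finger opening in m; "grip_force": force on a finger pad.
Only numpy, scipy, OpenCV 4.12 (cv2) and the standard library are available. Lean on these libraries where they do the work, as an engineer would, in place of code of your own. Each camera call takes 0.05 s, during which the arm holds its last target. There are 200 camera calls.

TASK

Put the five loose clamping-kit pieces on the bench back into the plywood trays, each in the tray that already holds its own kind: the two step blocks, the two strap clamps and the screw jack. Set each piece down gently on the tray's floor, blocks and jack standing upright and straps lying flat, nothing on top of or leaning on anything else or on a rim. Leave the grease jar and the tape measure where they are.

Things in the scene. Friction and masses are not known exactly. Their poses are not given: they have to be found in the camera images.
- block_a_mid (a point): Loose step block of dark steel: a staircase 60 long (x) x 30 wide (y) x 45 high, five steps of 12 mm along x with tops at 13, 21, 29, 37, 45 mm, the tall end at +x; about 0.4 kg, centre of mass 7 mm from the middle towards the tall end, so best gripped across the 30 mm width about there. Stands on its flat underside. Point: middle of length and width, 22.5 mm above the underside; z up. One of two alike.
- block_b_mid (a point): Loose step block of dark steel: a staircase 60 long (x) x 30 wide (y) x 45 high, five steps of 12 mm along x with tops at 13, 21, 29, 37, 45 mm, the tall end at +x; about 0.4 kg, centre of mass 7 mm from the middle towards the tall end, so best gripped across the 30 mm width about there. Stands on its flat underside. Point: middle of length and width, 22.5 mm above the underside; z up. The other one.
- strap_a_mid (a point): Loose strap clamp of dark steel: a flat bar 110 long (x) x 30 wide (y) x 14 thick with a 10 mm slot along its middle; the last 22 mm at +x are only 10 thick; about 0.26 kg, lying flat. Can be gripped across the 30 mm width at its middle. Point: middle of length and width, 7 mm above the underside; z up. One of two alike.
- strap_b_mid (a point): Loose strap clamp of dark steel: a flat bar 110 long (x) x 30 wide (y) x 14 thick with a 10 mm slot along its middle; the last 22 mm at +x are only 10 thick; about 0.26 kg, lying flat. Can be gripped across the 30 mm width at its middle. Point: middle of length and width, 7 mm above the underside; z up. The other one.
- jack_mid (a point): Loose screw jack, steel, round and standing upright, 50 mm high: foot flange 44 mm across and 6 thick, plain round body 36 mm across from 6 to 36 mm up (grip here, from any side), thin screw and a 24 mm pad on top; about 0.35 kg. Point: on its axis, 25 mm above the underside; z up.
- tray_blocks: The step block tray: open plywood tray, fixed to the bench, 150 (x) x 195 (y) x 30 mm high outside, walls and floor 5 mm thick (inside 140 x 185, floor top 5 mm above the bench). Origin: centre of its underside; z up. The three trays are alike and are told apart by their stock: this one holds, fixed at its +y side, two step blocks in a row (30 mm wide, y from 59 to 89 mm, tops up to 50 mm above the bench). The rest of its floor is free.
- tray_straps: The strap clamp tray: open plywood tray, fixed to the bench, 150 (x) x 195 (y) x 30 mm high outside, walls and floor 5 mm thick (inside 140 x 185, floor top 5 mm above the bench). Origin: centre of its underside; z up. The three trays are alike and are told apart by their stock: this one holds, fixed at its +y side, two strap clamps one on the other (y from 59 to 89 mm, top 33 mm above the bench). The rest of its floor is free.
- tray_jacks: The screw jack tray: open plywood tray, fixed to the bench, 150 (x) x 195 (y) x 30 mm high outside, walls and floor 5 mm thick (inside 140 x 185, floor top 5 mm above the bench). Origin: centre of its underside; z up. The three trays are alike and are told apart by their stock: this one holds, fixed at its +y side, two screw jacks (44 mm across, y from 44 to 88 mm, at x -36 and +36 mm, tops 55 mm above the bench). The rest of its floor is free.
- jar_mid (a point): Bystander: round grease jar 60 mm across, 70 high, standing on the bench, not to be disturbed. Point: its centre, 35 mm up; z up.
- tape_mid (a point): Bystander: yellow and black tape measure 70 (x) x 40 (y) x 65 mm high, standing on the bench, not to be disturbed. Point: its centre, 32.5 mm up; z up.
There are look-alikes about, which are no part of the job. What is shaped like the part that bears jack_mid but green or red is not meant.

How it is judged:
By the outcome, as a careful person would: the job done as asked, in the order asked, and still so for the second after the job is handed in, with the robot touching nothing.
It also fails if it takes over 128 s, if anything falls off the work surface, if the arm or the gripper's body presses on something with over 40 N, if the wrist force passes 120 N, or if a joint passes its speed limit or range.

## Working session

There is one attempt and no reset: what is moved stays moved. The work goes in short steps, Python scripts to look and compute and a tool call to move; the robot and the scene stay as the last step left them, time stands still between calls to the robot, and variables do not carry over. Pictures are saved under pics/ and viewed, at most 14 in all, crops included, and the job is handed in when it is done.

Besides the shell and the picture viewer there is one more tool, called after "Emit:" in YAML: its name, and indented under it one key for each argument. carry_out: Moves the arm, as the interface text tells. Shift numbers are shares of 0.1 m and turn numbers shares of pi/2 rad, none past 1 either way. Its arguments: {"type":"object","properties":{"increments":{"type":"array"},"claw":{"type":"number"},"grip_force":{"type":"number"}},"required":["increments"]}

```bash
mkdir -p pics; cat > h.py <<'E'
import numpy as np, cv2
from rig import readout, read_camera, sign_off, cut_out
def proj(c,P):
    P=np.atleast_2d(P); f=240/np.tan(np.radians(c["fov_y"])/2)
    q=(P-np.array(c["xyz"]))@np.array(c["rotation"])
    return np.c_[c["cx"]+f*q[:,0]/q[:,2], c["cy"]+f*q[:,1]/q[:,2]]
def unproj(c,uv,z):
    uv=np.atleast_2d(uv).astype(float); f=240/np.tan(np.radians(c["fov_y"])/2)
    d=np.c_[(uv[:,0]-c["cx"])/f,(uv[:,1]-c["cy"])/f,np.ones(len(uv))]@np.array(c["rotation"]).T
    o=np.array(c["xyz"]); return o+d*((z-o[2])/d[:,2])[:,None]
def save(n,im): cv2.imwrite("pics/"+n,im[...,::-1])
E
python3 - <<'E'
from h import *
s=readout.observe(); print({k:np.round(v,3).tolist() for k,v in s.items() if k in("clock","tcp_pos","eef_rot","gripper_width","force")})
for n in("top","side"):
    c=read_camera(n); save(n+"0.png",c["pixels"]); print(n,c["fov_y"],c["cx"],c["cy"],np.round(c["xyz"],3),np.round(c["rotation"],3).tolist())
    for t in("block_a_mid","strap_a_mid","jack_mid","tray_blocks","tray_straps","tray_jacks","jar_mid","tape_mid"):
        for d in cut_out(t,c): print(t,round(d["conf"],2),np.round(d["position"]),d["pixels"].sum(), np.round(unproj(c,d["position"],0.02)[0],3))
E
```

```text
{'clock': 0.0, 'tcp_pos': [0.146, 0.633, 0.23], 'eef_rot': [-179.852, 0.002, 167.005], 'force': [-0.949, 0.61, 0.176], 'gripper_width': 0.085}
top 54.968301420830464 317.4773434740094 240.61295180462182 [0.299 0.007 1.198] [-170.235, -0.434, -89.398]Traceback (most recent call last):
  File "<stdin>", line 6, in <module>
  File "h.py", line 10, in unproj
    o=np.array(c["xyz"]); return o+d*((z-o[2])/d[:,2])[:,None]
                                               ~^^^^^
IndexError: too many indices for array: array is 1-dimensional, but 2 were indexed
```

```bash
sed -i 's/np.array(c\["rotation"\])/rot(c)/; s/^def proj/from scipy.spatial.transform import Rotation as Ro\ndef rot(c): return Ro.from_euler("xyz",c["rotation"],degrees=True).as_matrix()\ndef proj/' h.py
python3 - <<'E'
from h import *
for n in("top","side"):
    c=read_camera(n); save(n+"0.png",c["pixels"]); print(n,c["fov_y"],c["cx"],c["cy"],np.round(c["xyz"],3),c["rotation"])
    for t in("block_a_mid","strap_a_mid","jack_mid","tray_blocks","tray_straps","tray_jacks","jar_mid","tape_mid"):
        for d in cut_out(t,c): print(t,round(d["conf"],2),np.round(d["position"]),d["pixels"].sum(), np.round(unproj(c,d["position"],0.02)[0],3))
E
```

```text
top 54.968301420830464 317.4773434740094 240.61295180462182 [0.299 0.007 1.198] [-170.23548566   -0.43393559  -89.39828789]
block_a_mid 0.66 [409. 267.] 346 [ 0.436 -0.236  0.02 ]
strap_a_mid 0.6 [363. 268.] 390 [ 0.431 -0.118  0.02 ]
jack_mid 0.67 [229. 303.] 240 [0.34  0.224 0.02 ]
jack_mid 0.59 [224. 272.] 244 [0.417 0.24  0.02 ]
jack_mid 0.53 [180. 308.] 243 [0.327 0.345 0.02 ]
jack_mid 0.49 [269. 306.] 239 [0.334 0.122 0.02 ]
tray_blocks 0.93 [407. 203.] 4430 [ 0.606 -0.235  0.02 ]
tray_straps 0.6 [315. 193.] 4340 [0.629 0.008 0.02 ]
tray_straps 0.16 [408. 266.] 344 [ 0.438 -0.234  0.02 ]
tray_jacks 0.82 [233. 200.] 4313 [0.608 0.223 0.02 ]
jar_mid 0.65 [169. 255.] 599 [0.46  0.383 0.02 ]
tape_mid 0.87 [463. 277.] 588 [ 0.411 -0.373  0.02 ]
side 48.17260865290888 322.76489944193247 233.87744856491435 [0.381 0.74  0.915] [-1.38671627e+02 -1.38915442e-01 -1.72382264e+02]
block_a_mid 0.77 [354. 176.] 448 [ 0.431 -0.237  0.02 ]
block_a_mid 0.24 [348. 213.] 588 [ 0.433 -0.112  0.02 ]
strap_a_mid 0.96 [348. 216.] 638 [ 0.434 -0.102  0.02 ]
strap_a_mid 0.38 [337. 357.] 545 [0.417 0.257 0.02 ]
jack_mid 0.91 [382. 410.] 609 [0.329 0.346 0.02 ]
jack_mid 0.77 [383. 303.] 486 [0.34  0.125 0.02 ]
jack_mid 0.74 [333. 355.] 559 [0.424 0.253 0.02 ]
jack_mid 0.63 [384. 349.] 546 [0.332 0.228 0.02 ]
tray_blocks 0.86 [282. 175.] 3852 [ 0.609 -0.219  0.02 ]
tray_blocks 0.32 [250. 243.] 5435 [0.637 0.007 0.02 ]
tray_straps 0.89 [249. 245.] 5559 [0.638 0.013 0.02 ]
tray_jacks 0.8 [231. 336.] 7980 [0.621 0.239 0.02 ]
jar_mid 0.8 [306. 416.] 1361 [0.456 0.375 0.02 ]
tape_mid 0.95 [368. 142.] 719 [ 0.409 -0.375  0.02 ]
```

View pics/top0.png

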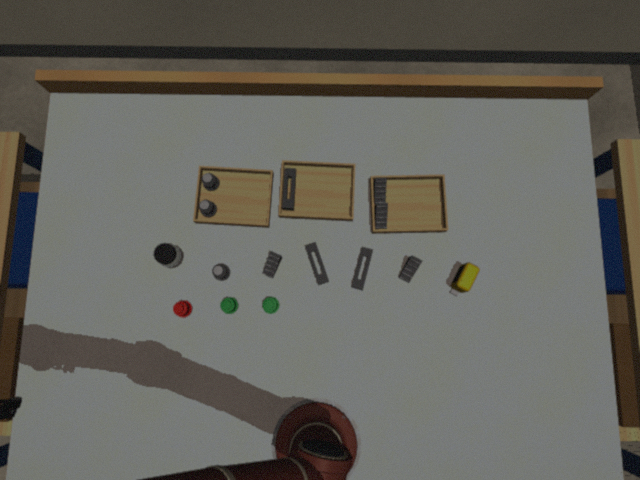

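View pics/side0.png

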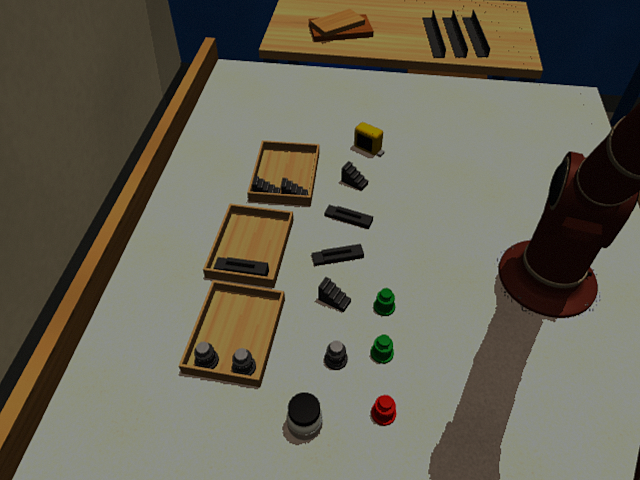

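```bash
cat > fit.py <<'E'
from h import *
from scipy.optimize import minimize
def box(x0,x1,y0,y1,z0,z1): return np.array([[x,y,z] for x in(x0,x1) for y in(y0,y1) for z in(z0,z1)],float)/1000
def cyl(r,z0,z1): 
    a=np.arange(0,2*np.pi,.3); return np.array([[r*np.cos(t),r*np.sin(t),z] for t in a for z in(z0,z1)])/1000
MOD=dict(block=[box(-30+12*i,-18+12*i,-15,15,0,13+8*i) for i in range(5)],
 strap=[box(-55,33,-15,15,0,14),box(33,55,-15,15,0,10)],
 jack=[cyl(22,0,6),cyl(18,6,36),cyl(12,36,50)],
 tray=[box(-75,75,-97.5,97.5,0,30)])
S=4
def sil(c,m,p,shape,off):
    im=np.zeros(shape,np.uint8); R=Ro.from_euler("z",p[2]).as_matrix()
    for b in MOD[m]:
        uv=(proj(c,b@R.T+[p[0],p[1],p[3] if len(p)>3 else 0])-off+.5)*S
        cv2.fillConvexPoly(im,cv2.convexHull(np.round(uv*16).astype(np.int32)),1,shift=4)
    return im
def fit(m,p0,views,yaws):
    W=[]
    for c,mask in views:
        y,x=np.nonzero(mask); o=np.array([x.min()-12,y.min()-12]); w=x.max()-o[0]+12; h=y.max()-o[1]+12
        t=cv2.resize(mask[o[1]:o[1]+h,o[0]:o[0]+w].astype(np.uint8),None,fx=S,fy=S,interpolation=cv2.INTER_NEAREST); W.append((c,t,o))
    def cost(p): 
        r=0
        for c,t,o in W:
            s=sil(c,m,[p[0],p[1],p[2]*10],t.shape,o); r+=1-(s&t).sum()/(s|t).sum()
        return r/len(W)
    out=[]
    for y in yaws:
        sx=[[p0[0],p0[1],y/10]]; sx+=[[p0[0]+.01,p0[1],y/10],[p0[0],p0[1]+.01,y/10],[p0[0],p0[1],y/10+.02]]
        r=minimize(cost,sx[0],method="Nelder-Mead",options=dict(initial_simplex=sx,xatol=1e-4,fatol=1e-4,maxiter=150))
        out.append((r.fun,r.x*[1,1,10]))
    return sorted(out,key=lambda t:t[0])
def dark(c,uv,th=95):
    g=c["pixels"].max(2); n,l=cv2.connectedComponents((g<th).astype(np.uint8))
    u,v=int(round(uv[0])),int(round(uv[1])); w=l[v-5:v+6,u-5:u+6]; k=w[w>0]
    if not len(k): return None
    return l==np.bincount(k).argmax()
E
python3 - <<'E'
from fit import *
C=[read_camera("top"),read_camera("side")]
seeds=dict(jack=("jack",(.42,.245)),bl1=("block",(.43,.11)),st1=("strap",(.43,0)),st2=("strap",(.43,-.115)),bl2=("block",(.435,-.236)))
import math
uvt=dict(jack=(221,271),bl1=(272,264),st1=(316,263),st2=(362,268),bl2=(409,267)); uvs=dict(jack=(336,354),bl1=(335,295),st1=(338,254),st2=(348,216),bl2=(354,176))
for k,(m,p) in seeds.items():
    V=[(C[0],dark(C[0],uvt[k])),(C[1],dark(C[1],uvs[k]))]
    print(k,[int(v[1].sum()) for v in V])
    q=unproj(C[0],np.array(np.nonzero(V[0][1]))[::-1].mean(1),.012)[0]
    r=fit(m,q,V,[0] if m=="jack" else np.radians(range(-180,180,30)))
    for f,x in r[:3]: print("  ",round(f,3),np.round(x[:2],4),round(math.degrees(x[2]),1))
for t in("tray_blocks","tray_straps","tray_jacks"):
    V=[]
    for c in C:
        d=[e for e in cut_out(t,c) if e["pixels"].sum()>2500][0]; M=d["pixels"].astype(np.uint8)
        cn=max(cv2.findContours(M,0,1)[0],key=cv2.contourArea); z=np.zeros_like(M); cv2.fillConvexPoly(z,cv2.convexHull(cn),1); V.append((c,z))
    q=unproj(C[0],np.array(np.nonzero(V[0][1]))[::-1].mean(1),.02)[0]
    r=fit("tray",q,V,np.radians([-10,0,10]))
    for f,x in r[:2]: print(t,round(f,3),np.round(x[:2],4),round(math.degrees(x[2]),1))
a=cv2.resize(C[0]["pixels"][240:320,150:470],None,fx=2.5,fy=2.5,interpolation=cv2.INTER_CUBIC)
b=cv2.resize(C[1]["pixels"][155:375,290:410],None,fx=2.6,fy=2.6,interpolation=cv2.INTER_CUBIC)
save("crop1.png",cv2.convertScaleAbs(a,alpha=1.5)); save("crop2.png",cv2.convertScaleAbs(b,alpha=1.5))
E
```

```text
jack [202, 446]
   0.257 [0.4203 0.2502] -2.5
bl1 [332, 740]
   0.084 [0.4387 0.1191] -22.8
   0.084 [0.4387 0.119 ] -22.8
   0.085 [0.4386 0.1191] -22.9
st1 [449, 754]
   0.117 [0.4456 0.0033] 19.4
   0.117 [0.4455 0.0033] 19.3
   0.117 [0.4456 0.0033] 19.4
st2 [485, 658]
   0.118 [ 0.434  -0.1143] -14.9
   0.118 [ 0.4343 -0.1144] -15.0
   0.118 [ 0.4337 -0.1143] -15.0
bl2 [403, 520]
   0.117 [ 0.4315 -0.2354] -27.1
   0.118 [ 0.4315 -0.2354] -27.0
   0.119 [ 0.4316 -0.2353] -27.4
tray_blocks 0.028 [ 0.6051 -0.237 ] 1.1
tray_blocks 0.028 [ 0.6052 -0.2371] 1.2
tray_straps 0.027 [0.6386 0.0039] -2.2
tray_straps 0.027 [0.6386 0.0039] -2.2
tray_jacks 0.03 [0.6193 0.223 ] -2.8
tray_jacks 0.03 [0.6192 0.2229] -2.7
```

View pics/crop2.png

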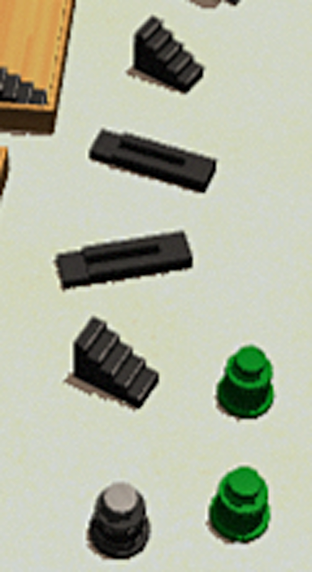

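View pics/crop1.png

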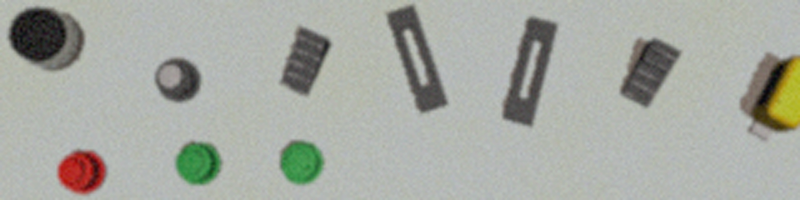

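Candidates for the jack in the top picture: grey (221,271), red (182,308), green (229,305) and (270,305). The grey one is the match, and the crops confirm it. Blocks are at (272,264) and (409,267), with tall ends toward +x. Straps are at (316,263) and (362,268). The trays, left to right, hold jacks, straps and blocks. I'll start with the nearer block.

Emit:
carry_out:
  increments:
    - {"dx":-0.96,"dy":-0.6,"az":-0.144}
    - {"dx":-0.96,"dy":-0.6,"az":-0.144}
    - {"dx":-0.96,"dy":-0.6,"az":-0.144}
    - {"dx":-0.96,"dy":-0.6,"az":-0.144}
    - {"dx":-0.96,"dy":-0.6,"az":-0.144}
  claw: 0
  grip_force: 60

```text
validation failed for argument at $.in...
```

Emit:
carry_out:
  increments:
    - {"dx":-1,"dy":-1}
    - {"dx":-1,"dy":-1}
    - {"dx":-1,"dy":-1}
    - {"dx":-1,"dy":-1}
    - {"dx":-1,"dy":-1}

```text
validation failed for argument at $.in...
```

Emit:
carry_out:
  increments:
    - {"dx":-0.96,"dy":-0.6,"dz":0,"ax":0,"ay":0,"az":-0.144}
    - {"dx":-0.96,"dy":-0.6,"dz":0,"ax":0,"ay":0,"az":-0.144}
    - {"dx":-0.96,"dy":-0.6,"dz":0,"ax":0,"ay":0,"az":-0.144}
    - {"dx":-0.96,"dy":-0.6,"dz":0,"ax":0,"ay":0,"az":-0.144}
    - {"dx":-0.96,"dy":-0.6,"dz":0,"ax":0,"ay":0,"az":-0.144}
  claw: 0
  grip_force: 60

```text
clock: 1.82
tcp_pos: [0.2288, 0.5518, 0.2317]
eef_rot: [-180.0, 0.1, 179.6]
force: [-1.1, 0.5, 0.2]
gripper_width: 0.0854
grip_force: 0.0
```

Emit:
carry_out:
  increments:
    - {"dx":-1,"dy":-1,"dz":0,"ax":0,"ay":0,"az":0}
    - {"dx":-1,"dy":-1,"dz":0,"ax":0,"ay":0,"az":0}
    - {"dx":-1,"dy":-1,"dz":0,"ax":0,"ay":0,"az":0}
    - {"dx":-1,"dy":-1,"dz":0,"ax":0,"ay":0,"az":0}
    - {"dx":-1,"dy":-1,"dz":0,"ax":0,"ay":0,"az":0}

```text
clock: 2.23
tcp_pos: [0.3302, 0.45, 0.2314]
eef_rot: [-179.9, 0.1, 179.5]
force: [1.0, -0.4, 0.5]
gripper_width: 0.0853
grip_force: 0.0
```

Emit:
carry_out:
  increments:
    - {"dx":-1,"dy":-1,"dz":0.4,"ax":0,"ay":0,"az":0}
    - {"dx":-1,"dy":-1,"dz":0.4,"ax":0,"ay":0,"az":0}
    - {"dx":-1,"dy":-1,"dz":0.4,"ax":0,"ay":0,"az":0}
    - {"dx":-1,"dy":-1,"dz":0.4,"ax":0,"ay":0,"az":0}
    - {"dx":-1,"dy":-1,"dz":0.4,"ax":0,"ay":0,"az":0}

```text
clock: 2.65
tcp_pos: [0.4293, 0.3492, 0.1897]
eef_rot: [-179.8, 0.0, 179.5]
force: [0.2, -0.4, 0.3]
gripper_width: 0.0854
grip_force: 0.0
```

Emit:
carry_out:
  increments:
    - {"dx":0,"dy":-1,"dz":0.4,"ax":0,"ay":0,"az":0}
    - {"dx":0,"dy":-1,"dz":0.4,"ax":0,"ay":0,"az":0}
    - {"dx":0,"dy":-1,"dz":0.4,"ax":0,"ay":0,"az":0}
    - {"dx":0,"dy":-1,"dz":0.4,"ax":0,"ay":0,"az":0}

```text
clock: 2.98
tcp_pos: [0.4239, 0.2489, 0.1495]
eef_rot: [-179.7, -0.3, 179.7]
force: [-0.8, -0.3, -1.3]
gripper_width: 0.0853
grip_force: 0.0
```

Emit:
carry_out:
  increments:
    - {"dx":-0.16,"dy":-1,"dz":0,"ax":0,"ay":0,"az":0}
    - {"dx":-0.16,"dy":-1,"dz":0,"ax":0,"ay":0,"az":0}
    - {"dx":-0.16,"dy":-1,"dz":0,"ax":0,"ay":0,"az":0}
    - {"dx":-0.16,"dy":-1,"dz":0,"ax":0,"ay":0,"az":0}

```text
clock: 3.32
tcp_pos: [0.4429, 0.1511, 0.1517]
eef_rot: [-179.9, 0.0, 179.7]
force: [-0.4, -0.2, -0.9]
gripper_width: 0.0855
grip_force: 0.0
```

Emit:
carry_out:
  increments:
    - {"dx":0,"dy":-0.33,"dz":0.6,"ax":0,"ay":0,"az":0.25}
    - {"dx":0,"dy":-0.33,"dz":0.6,"ax":0,"ay":0,"az":0.25}
    - {"dx":0,"dy":-0.33,"dz":0.6,"ax":0,"ay":0,"az":0.25}
    - {"dx":0,"dy":-0.33,"dz":0.6,"ax":0,"ay":0,"az":0.25}
    - {"dx":0,"dy":-0.33,"dz":0.6,"ax":0,"ay":0,"az":0.25}
    - {"dx":0,"dy":-0.33,"dz":0.6,"ax":0,"ay":0,"az":0.25}
    - {"dx":0,"dy":-0.33,"dz":0.6,"ax":0,"ay":0,"az":0.25}

```text
clock: 3.9
tcp_pos: [0.4426, 0.1223, 0.0921]
eef_rot: [179.9, 0.1, 157.7]
force: [0.3, -0.5, 0.5]
gripper_width: 0.0858
grip_force: 0.0
```

Emit:
carry_out:
  increments:
    - {"dx":-0.05,"dy":-0.045,"dz":0.3,"ax":0,"ay":0,"az":0}
    - {"dx":-0.05,"dy":-0.045,"dz":0.6,"ax":0,"ay":0,"az":0}
    - {"dx":-0.05,"dy":-0.045,"dz":0.75,"ax":0,"ay":0,"az":0}
    - {"dx":-0.05,"dy":-0.045,"dz":0.84,"ax":0,"ay":0,"az":0}
    - {"dx":-0.05,"dy":-0.045,"dz":0.84,"ax":0,"ay":0,"az":0}
    - {"dx":-0.05,"dy":-0.045,"dz":0.84,"ax":0,"ay":0,"az":0}

```text
clock: 4.4
tcp_pos: [0.4452, 0.1146, 0.0077]
eef_rot: [180.0, 0.0, 157.5]
force: [-0.4, -0.3, -0.2]
gripper_width: 0.0855
grip_force: 0.0
```

```bash
python3 - <<'E'
from h import *
s=readout.observe(); print(np.round(s["tcp_pos"],4),np.round(s["force"],1))
c=read_camera("side"); save("s1.png",cv2.resize(c["pixels"][190:390,240:480],None,fx=3,fy=3))
E
```

```text
[0.4452 0.1146 0.0077] [-0.4 -0.3 -0.2]
```

View pics/s1.png

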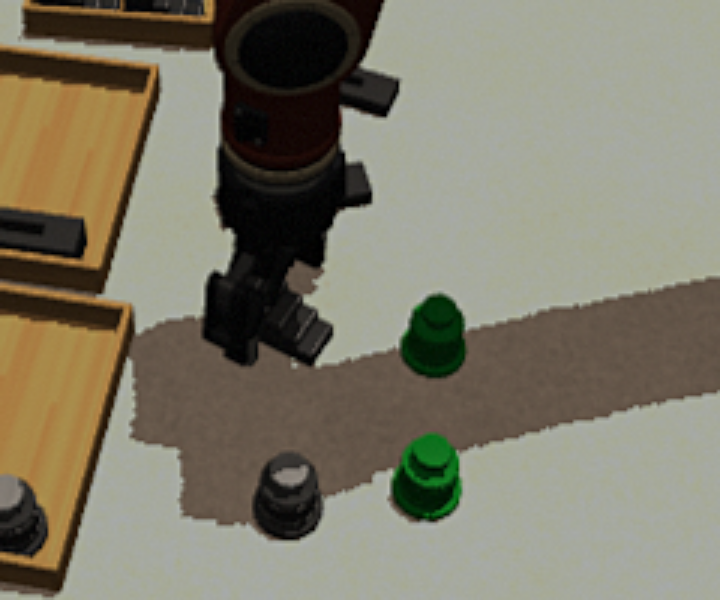

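The block's low steps show beside the near finger at crop (235,320), so it sits between the fingers. Closing.

Emit:
carry_out:
  increments:
    - {"dx":0,"dy":0,"dz":0,"ax":0,"ay":0,"az":0}
    - {"dx":0,"dy":0,"dz":0,"ax":0,"ay":0,"az":0}
    - {"dx":0,"dy":0,"dz":0,"ax":0,"ay":0,"az":0}
    - {"dx":0,"dy":0,"dz":0,"ax":0,"ay":0,"az":0}
    - {"dx":0,"dy":0,"dz":0,"ax":0,"ay":0,"az":0}
    - {"dx":0,"dy":0,"dz":0,"ax":0,"ay":0,"az":0}
    - {"dx":0,"dy":0,"dz":0,"ax":0,"ay":0,"az":0}
    - {"dx":0,"dy":0,"dz":0,"ax":0,"ay":0,"az":0}
  claw: 1
  grip_force: 60

```text
clock: 5.12
tcp_pos: [0.4455, 0.1147, 0.0081]
eef_rot: [179.9, 0.1, 157.5]
force: [-0.5, 0.7, 5.5]
gripper_width: 0.0289
grip_force: 60.7
```

Emit:
carry_out:
  increments:
    - {"dx":0,"dy":0,"dz":-0.1,"ax":0,"ay":0,"az":0}
    - {"dx":0,"dy":0,"dz":-0.4,"ax":0,"ay":0,"az":0}
    - {"dx":0,"dy":0,"dz":-0.8,"ax":0,"ay":0,"az":-0.25}
    - {"dx":0,"dy":0,"dz":-1,"ax":0,"ay":0,"az":-0.25}
    - {"dx":0,"dy":0,"dz":-1,"ax":0,"ay":0,"az":-0.25}
    - {"dx":0,"dy":0,"dz":-1,"ax":0,"ay":0,"az":-0.25}
    - {"dx":0,"dy":0,"dz":-1,"ax":0,"ay":0,"az":-0.25}

```text
clock: 5.7
tcp_pos: [0.4438, 0.1135, 0.1072]
eef_rot: [-180.0, -0.1, 179.8]
force: [-0.2, 0.3, -4.1]
gripper_width: 0.0295
grip_force: 61.0
```

Emit:
carry_out:
  increments:
    - {"dx":-0.15,"dy":-0.25,"dz":0,"ax":0,"ay":0,"az":0}
    - {"dx":-0.3,"dy":-0.55,"dz":0,"ax":0,"ay":0,"az":0}
    - {"dx":-0.5,"dy":-0.85,"dz":0,"ax":0,"ay":0,"az":0}
    - {"dx":-0.5,"dy":-0.85,"dz":0,"ax":0,"ay":0,"az":0}

```text
clock: 6.03
tcp_pos: [0.4983, 0.0198, 0.1064]
eef_rot: [-179.6, 0.2, 179.1]
force: [0.8, -0.8, -3.6]
gripper_width: 0.0288
grip_force: 61.2
```

Emit:
carry_out:
  increments:
    - {"dx":-0.15,"dy":-0.25,"dz":0,"ax":0,"ay":0,"az":0}
    - {"dx":-0.3,"dy":-0.55,"dz":0,"ax":0,"ay":0,"az":0}
    - {"dx":-0.5,"dy":-0.85,"dz":0,"ax":0,"ay":0,"az":0}
    - {"dx":-0.5,"dy":-0.85,"dz":0,"ax":0,"ay":0,"az":0}

```text
clock: 6.37
tcp_pos: [0.5478, -0.0659, 0.1062]
eef_rot: [-179.6, 0.2, 179.2]
force: [1.2, -2.8, -3.9]
gripper_width: 0.0291
grip_force: 61.4
```

Emit:
carry_out:
  increments:
    - {"dx":-0.15,"dy":-0.25,"dz":0,"ax":0,"ay":0,"az":0}
    - {"dx":-0.3,"dy":-0.55,"dz":0,"ax":0,"ay":0,"az":0}
    - {"dx":-0.5,"dy":-0.85,"dz":0,"ax":0,"ay":0,"az":0}
    - {"dx":-0.5,"dy":-0.85,"dz":0,"ax":0,"ay":0,"az":0}

```text
clock: 6.7
tcp_pos: [0.5968, -0.1513, 0.1058]
eef_rot: [-179.5, 0.2, 179.2]
force: [-0.3, -2.9, -3.2]
gripper_width: 0.0294
grip_force: 61.5
```

Emit:
carry_out:
  increments:
    - {"dx":-0.15,"dy":-0.25,"dz":0,"ax":0,"ay":0,"az":0}
    - {"dx":-0.3,"dy":-0.55,"dz":0,"ax":0,"ay":0,"az":0}
    - {"dx":-0.5,"dy":-0.85,"dz":0,"ax":0,"ay":0,"az":0}
    - {"dx":-0.5,"dy":-0.85,"dz":0,"ax":0,"ay":0,"az":0}
    - {"dx":-0.5,"dy":-0.85,"dz":0,"ax":0,"ay":0,"az":0}

```text
clock: 7.12
tcp_pos: [0.6432, -0.2293, 0.1047]
eef_rot: [-179.9, -0.2, 179.6]
force: [-1.0, 0.6, -3.8]
gripper_width: 0.0288
grip_force: 61.6
```

Emit:
carry_out:
  increments:
    - {"dx":-0.04,"dy":0.07,"dz":0.2,"ax":0,"ay":0,"az":-0.017}
    - {"dx":-0.04,"dy":0.07,"dz":0.5,"ax":0,"ay":0,"az":-0.017}
    - {"dx":-0.04,"dy":0.07,"dz":0.7,"ax":0,"ay":0,"az":-0.017}
    - {"dx":-0.04,"dy":0.07,"dz":0.82,"ax":0,"ay":0,"az":-0.017}
    - {"dx":-0.04,"dy":0.07,"dz":0.86,"ax":0,"ay":0,"az":-0.017}
    - {"dx":-0.04,"dy":0.07,"dz":0.86,"ax":0,"ay":0,"az":-0.017}
    - {"dx":-0.04,"dy":0.07,"dz":0.86,"ax":0,"ay":0,"az":-0.017}
    - {"dx":-0.04,"dy":0.07,"dz":0.86,"ax":0,"ay":0,"az":-0.017}

```text
clock: 7.78
tcp_pos: [0.6499, -0.2193, 0.023]
eef_rot: [-179.9, 0.2, -178.5]
force: [0.4, 0.4, -3.7]
gripper_width: 0.0289
grip_force: 61.5
```

Emit:
carry_out:
  increments:
    - {"dx":0,"dy":0,"dz":0.04,"ax":0,"ay":0,"az":0}
    - {"dx":0,"dy":0,"dz":0.07,"ax":0,"ay":0,"az":0}
    - {"dx":0,"dy":0,"dz":0.085,"ax":0,"ay":0,"az":0}
    - {"dx":0,"dy":0,"dz":0.085,"ax":0,"ay":0,"az":0}
    - {"dx":0,"dy":0,"dz":0.085,"ax":0,"ay":0,"az":0}

```text
clock: 8.2
tcp_pos: [0.6487, -0.2192, 0.0133]
eef_rot: [-180.0, 0.0, -178.5]
force: [0.2, 0.4, -1.2]
gripper_width: 0.0291
grip_force: 61.8
```

Emit:
carry_out:
  increments:
    - {"dx":0,"dy":0,"dz":0.005,"ax":0,"ay":0,"az":0}
    - {"dx":0,"dy":0,"dz":0.005,"ax":0,"ay":0,"az":0}
    - {"dx":0,"dy":0,"dz":0.005,"ax":0,"ay":0,"az":0}

```text
clock: 8.45
tcp_pos: [0.6487, -0.2191, 0.0132]
eef_rot: [-180.0, 0.0, -178.5]
force: [-3.5, 0.6, 4.4]
gripper_width: 0.0292
grip_force: 62.7
```

```bash
python3 - <<'E'
from h import *
c=read_camera("side"); d=read_camera("top"); save("s2.png",np.hstack([cv2.resize(c["pixels"][120:220,200:320],None,fx=3.3,fy=3.3),cv2.resize(d["pixels"][160:260,350:470],None,fx=3.3,fy=3.3)]))
E
```

```text
(no output)
```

View pics/s2.png

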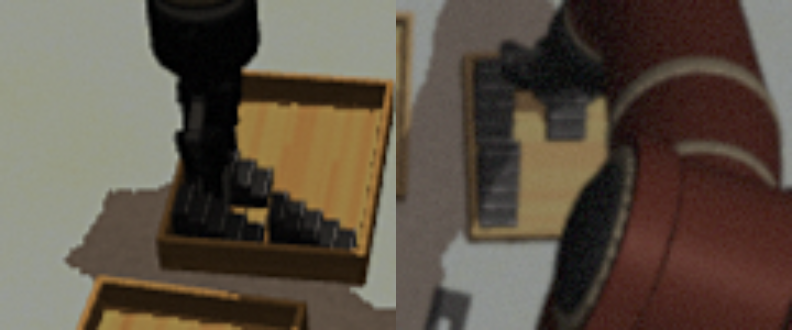

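Emit:
carry_out:
  increments:
    - {"dx":0,"dy":0,"dz":0,"ax":0,"ay":0,"az":0}
    - {"dx":0,"dy":0,"dz":0,"ax":0,"ay":0,"az":0}
    - {"dx":0,"dy":0,"dz":0,"ax":0,"ay":0,"az":0}
    - {"dx":0,"dy":0,"dz":0,"ax":0,"ay":0,"az":0}
  claw: 0.53

```text
clock: 8.88
tcp_pos: [0.6489, -0.219, 0.0121]
eef_rot: [-180.0, 0.0, -178.5]
force: [0.2, -0.3, -0.1]
gripper_width: 0.0401
grip_force: 0.0
```

Emit:
carry_out:
  increments:
    - {"dx":0,"dy":0,"dz":-0.15,"ax":0,"ay":0,"az":0}
    - {"dx":0,"dy":0,"dz":-0.45,"ax":0,"ay":0,"az":0}
    - {"dx":0,"dy":0,"dz":-0.8,"ax":0,"ay":0,"az":0.017}
    - {"dx":0,"dy":0,"dz":-1,"ax":0,"ay":0,"az":0.017}
    - {"dx":0,"dy":0,"dz":-1,"ax":0,"ay":0,"az":0.017}
    - {"dx":0,"dy":0,"dz":-1,"ax":0,"ay":0,"az":0.017}

```text
clock: 9.38
tcp_pos: [0.6497, -0.2193, 0.1139]
eef_rot: [-179.9, 0.2, 180.0]
force: [-0.1, -0.4, -0.1]
gripper_width: 0.0404
grip_force: 0.0
```

Emit:
carry_out:
  increments:
    - {"dx":0.4,"dy":-0.1,"dz":0,"ax":0,"ay":0,"az":0}
    - {"dx":0.8,"dy":-0.1,"dz":0,"ax":0,"ay":0,"az":0}
    - {"dx":1,"dy":-0.1,"dz":0,"ax":0,"ay":0,"az":0}
    - {"dx":1,"dy":-0.1,"dz":0,"ax":0,"ay":0,"az":0}
  claw: 0

```text
clock: 9.72
tcp_pos: [0.5412, -0.23, 0.1101]
eef_rot: [179.9, -0.6, 179.7]
force: [-0.2, 0.0, -0.3]
gripper_width: 0.0853
grip_force: 0.0
```

Emit:
carry_out:
  increments:
    - {"dx":0.4,"dy":-0.1,"dz":0,"ax":0,"ay":0,"az":0.3}
    - {"dx":0.8,"dy":-0.1,"dz":0,"ax":0,"ay":0,"az":0.3}
    - {"dx":1,"dy":-0.1,"dz":0,"ax":0,"ay":0,"az":0.3}
    - {"dx":1,"dy":-0.1,"dz":0,"ax":0,"ay":0,"az":0.3}
    - {"dx":1,"dy":-0.1,"dz":0,"ax":0,"ay":0,"az":0.3}
    - {"dx":1,"dy":-0.1,"dz":0,"ax":0,"ay":0,"az":0.3}

```text
clock: 10.22
tcp_pos: [0.4495, -0.2385, 0.1117]
eef_rot: [180.0, -0.0, 153.2]
force: [0.6, -0.2, -0.0]
gripper_width: 0.0855
grip_force: 0.0
```

Emit:
carry_out:
  increments:
    - {"dx":0.105,"dy":-0.054,"dz":0.3,"ax":0,"ay":0,"az":0}
    - {"dx":0.105,"dy":-0.054,"dz":0.6,"ax":0,"ay":0,"az":0}
    - {"dx":0.105,"dy":-0.054,"dz":0.8,"ax":0,"ay":0,"az":0}
    - {"dx":0.105,"dy":-0.054,"dz":0.9,"ax":0,"ay":0,"az":0}
    - {"dx":0.105,"dy":-0.054,"dz":0.97,"ax":0,"ay":0,"az":0}
    - {"dx":0.105,"dy":-0.054,"dz":0.97,"ax":0,"ay":0,"az":0}

```text
clock: 10.72
tcp_pos: [0.4373, -0.2385, 0.0141]
eef_rot: [180.0, -0.1, 153.1]
force: [0.9, 0.1, 0.0]
gripper_width: 0.0854
grip_force: 0.0
```

Emit:
carry_out:
  increments:
    - {"dx":0,"dy":0,"dz":0.05,"ax":0,"ay":0,"az":0}
    - {"dx":0,"dy":0,"dz":0.05,"ax":0,"ay":0,"az":0}
    - {"dx":0,"dy":0,"dz":0.05,"ax":0,"ay":0,"az":0}

```text
clock: 10.97
tcp_pos: [0.4375, -0.2392, 0.011]
eef_rot: [180.0, 0.1, 153.0]
force: [-0.3, 0.2, 0.3]
gripper_width: 0.0853
grip_force: 0.0
```

Emit:
carry_out:
  increments:
    - {"dx":0,"dy":0,"dz":0,"ax":0,"ay":0,"az":0}
    - {"dx":0,"dy":0,"dz":0,"ax":0,"ay":0,"az":0}
    - {"dx":0,"dy":0,"dz":0,"ax":0,"ay":0,"az":0}
    - {"dx":0,"dy":0,"dz":0,"ax":0,"ay":0,"az":0}
    - {"dx":0,"dy":0,"dz":0,"ax":0,"ay":0,"az":0}
    - {"dx":0,"dy":0,"dz":0,"ax":0,"ay":0,"az":0}
    - {"dx":0,"dy":0,"dz":0,"ax":0,"ay":0,"az":0}
    - {"dx":0,"dy":0,"dz":0,"ax":0,"ay":0,"az":0}
  claw: 1

```text
clock: 11.63
tcp_pos: [0.4372, -0.2391, 0.0108]
eef_rot: [180.0, 0.0, 153.0]
force: [-0.5, -0.1, 5.1]
gripper_width: 0.0293
grip_force: 60.8
```

Emit:
carry_out:
  increments:
    - {"dx":0,"dy":0,"dz":-0.1,"ax":0,"ay":0,"az":0}
    - {"dx":0,"dy":0,"dz":-0.4,"ax":0,"ay":0,"az":0}
    - {"dx":0,"dy":0,"dz":-0.8,"ax":0,"ay":0,"az":-0.3}
    - {"dx":0,"dy":0,"dz":-0.95,"ax":0,"ay":0,"az":-0.3}
    - {"dx":0,"dy":0,"dz":-0.95,"ax":0,"ay":0,"az":-0.3}
    - {"dx":0,"dy":0,"dz":-0.95,"ax":0,"ay":0,"az":-0.3}
    - {"dx":0,"dy":0,"dz":-0.95,"ax":0,"ay":0,"az":-0.3}

```text
clock: 12.22
tcp_pos: [0.4359, -0.239, 0.1056]
eef_rot: [180.0, -0.1, -180.0]
force: [-0.2, -0.2, -2.8]
gripper_width: 0.0283
grip_force: 60.2
```

Emit:
carry_out:
  increments:
    - {"dx":-0.2,"dy":-0.1,"dz":0,"ax":0,"ay":0,"az":0}
    - {"dx":-0.5,"dy":-0.2,"dz":0,"ax":0,"ay":0,"az":0}
    - {"dx":-0.73,"dy":-0.22,"dz":0,"ax":0,"ay":0,"az":0}
    - {"dx":-0.73,"dy":-0.22,"dz":0,"ax":0,"ay":0,"az":0}

```text
clock: 12.55
tcp_pos: [0.5155, -0.261, 0.1052]
eef_rot: [-180.0, 0.4, 179.9]
force: [2.1, 0.1, -2.8]
gripper_width: 0.0289
grip_force: 60.1
```

Emit:
carry_out:
  increments:
    - {"dx":-0.2,"dy":-0.1,"dz":0,"ax":0,"ay":0,"az":0}
    - {"dx":-0.5,"dy":-0.2,"dz":0,"ax":0,"ay":0,"az":0}
    - {"dx":-0.73,"dy":-0.22,"dz":0,"ax":0,"ay":0,"az":0}
    - {"dx":-0.73,"dy":-0.22,"dz":0,"ax":0,"ay":0,"az":0}
    - {"dx":-0.73,"dy":-0.22,"dz":0,"ax":0,"ay":0,"az":0}
    - {"dx":-0.73,"dy":-0.22,"dz":0,"ax":0,"ay":0,"az":0}

```text
clock: 13.05
tcp_pos: [0.5808, -0.2823, 0.104]
eef_rot: [179.9, -0.3, 179.9]
force: [-0.6, -0.3, -4.0]
gripper_width: 0.0288
grip_force: 60.1
```

Emit:
carry_out:
  increments:
    - {"dx":0,"dy":0,"dz":0.2,"ax":0,"ay":0,"az":-0.012}
    - {"dx":0,"dy":0,"dz":0.5,"ax":0,"ay":0,"az":-0.012}
    - {"dx":0,"dy":0,"dz":0.7,"ax":0,"ay":0,"az":-0.012}
    - {"dx":0,"dy":0,"dz":0.8,"ax":0,"ay":0,"az":-0.012}
    - {"dx":0,"dy":0,"dz":0.85,"ax":0,"ay":0,"az":-0.012}
    - {"dx":0,"dy":0,"dz":0.85,"ax":0,"ay":0,"az":-0.012}
    - {"dx":0,"dy":0,"dz":0.85,"ax":0,"ay":0,"az":-0.012}

```text
clock: 13.63
tcp_pos: [0.5833, -0.2834, 0.0213]
eef_rot: [-180.0, 0.1, -179.0]
force: [0.5, 0.6, -3.2]
gripper_width: 0.0289
grip_force: 60.1
```

Emit:
carry_out:
  increments:
    - {"dx":0,"dy":0,"dz":0.02,"ax":0,"ay":0,"az":0}
    - {"dx":0,"dy":0,"dz":0.04,"ax":0,"ay":0,"az":0}
    - {"dx":0,"dy":0,"dz":0.05,"ax":0,"ay":0,"az":0}
    - {"dx":0,"dy":0,"dz":0.055,"ax":0,"ay":0,"az":0}
    - {"dx":0,"dy":0,"dz":0.055,"ax":0,"ay":0,"az":0}

```text
clock: 14.05
tcp_pos: [0.5832, -0.2833, 0.0159]
eef_rot: [-180.0, 0.1, -179.0]
force: [-1.4, 0.1, 2.4]
gripper_width: 0.029
grip_force: 60.9
```

Emit:
carry_out:
  increments:
    - {"dx":0,"dy":0,"dz":0,"ax":0,"ay":0,"az":0}
    - {"dx":0,"dy":0,"dz":0,"ax":0,"ay":0,"az":0}
    - {"dx":0,"dy":0,"dz":0,"ax":0,"ay":0,"az":0}
    - {"dx":0,"dy":0,"dz":0,"ax":0,"ay":0,"az":0}
  claw: 0.5

```text
clock: 14.38
tcp_pos: [0.5831, -0.2831, 0.015]
eef_rot: [-180.0, 0.0, -178.9]
force: [-0.2, 0.1, -0.3]
gripper_width: 0.043
grip_force: 0.0
```

Emit:
carry_out:
  increments:
    - {"dx":0,"dy":0,"dz":-0.15,"ax":0,"ay":0,"az":0}
    - {"dx":0,"dy":0,"dz":-0.45,"ax":0,"ay":0,"az":0}
    - {"dx":0,"dy":0,"dz":-0.8,"ax":0,"ay":0,"az":0.011}
    - {"dx":0,"dy":0,"dz":-0.95,"ax":0,"ay":0,"az":0.011}
    - {"dx":0,"dy":0,"dz":-0.95,"ax":0,"ay":0,"az":0.011}
    - {"dx":0,"dy":0,"dz":-0.95,"ax":0,"ay":0,"az":0.011}

```text
clock: 14.88
tcp_pos: [0.5834, -0.2833, 0.111]
eef_rot: [-179.9, 0.1, -179.9]
force: [-0.2, -0.7, -0.1]
gripper_width: 0.0427
grip_force: 0.0
```

Emit:
carry_out:
  increments:
    - {"dx":0.3,"dy":0.3,"dz":0,"ax":0,"ay":0,"az":0}
    - {"dx":0.6,"dy":0.6,"dz":0,"ax":0,"ay":0,"az":0}
    - {"dx":0.75,"dy":0.85,"dz":0,"ax":0,"ay":0,"az":0}
    - {"dx":0.75,"dy":0.85,"dz":0,"ax":0,"ay":0,"az":0}
  claw: 0

```text
clock: 15.22
tcp_pos: [0.5018, -0.1906, 0.1078]
eef_rot: [179.6, -0.6, -179.5]
force: [0.1, 1.0, -0.7]
gripper_width: 0.0855
grip_force: 0.0
```

Emit:
carry_out:
  increments:
    - {"dx":0.3,"dy":0.3,"dz":0,"ax":0,"ay":0,"az":0.167}
    - {"dx":0.6,"dy":0.6,"dz":0,"ax":0,"ay":0,"az":0.167}
    - {"dx":0.75,"dy":0.85,"dz":0,"ax":0,"ay":0,"az":0.167}
    - {"dx":0.75,"dy":0.85,"dz":0,"ax":0,"ay":0,"az":0.167}
    - {"dx":0.75,"dy":0.85,"dz":0,"ax":0,"ay":0,"az":0.167}
    - {"dx":0.75,"dy":0.85,"dz":0,"ax":0,"ay":0,"az":0.167}

```text
clock: 15.72
tcp_pos: [0.4332, -0.1137, 0.1094]
eef_rot: [-180.0, 0.0, 165.0]
force: [0.5, -0.3, -0.3]
gripper_width: 0.0855
grip_force: 0.0
```

Emit:
carry_out:
  increments:
    - {"dx":0,"dy":0,"dz":0.3,"ax":0,"ay":0,"az":0}
    - {"dx":0,"dy":0,"dz":0.6,"ax":0,"ay":0,"az":0}
    - {"dx":0,"dy":0,"dz":0.8,"ax":0,"ay":0,"az":0}
    - {"dx":0,"dy":0,"dz":0.95,"ax":0,"ay":0,"az":0}
    - {"dx":0,"dy":0,"dz":1,"ax":0,"ay":0,"az":0}
    - {"dx":0,"dy":0,"dz":1,"ax":0,"ay":0,"az":0}
    - {"dx":0,"dy":0,"dz":1,"ax":0,"ay":0,"az":0}

```text
clock: 16.3
tcp_pos: [0.4333, -0.1141, 0.0097]
eef_rot: [-180.0, 0.0, 165.0]
force: [-0.2, 0.4, 0.8]
gripper_width: 0.0853
grip_force: 0.0
```

```bash
python3 - <<'E'
from h import *
s=readout.observe(); print(np.round(s["tcp_pos"],4),np.round(s["force"],1))
c=read_camera("side"); d=read_camera("top"); save("s3.png",np.hstack([cv2.resize(c["pixels"][130:250,250:410],None,fx=3.3,fy=3.3)[:,:400],cv2.resize(d["pixels"][165:285,345:465],None,fx=3.3,fy=3.3)]))
E
```

```text
[ 0.4333 -0.1141  0.0097] [-0.2  0.4  0.8]
```

View pics/s3.png

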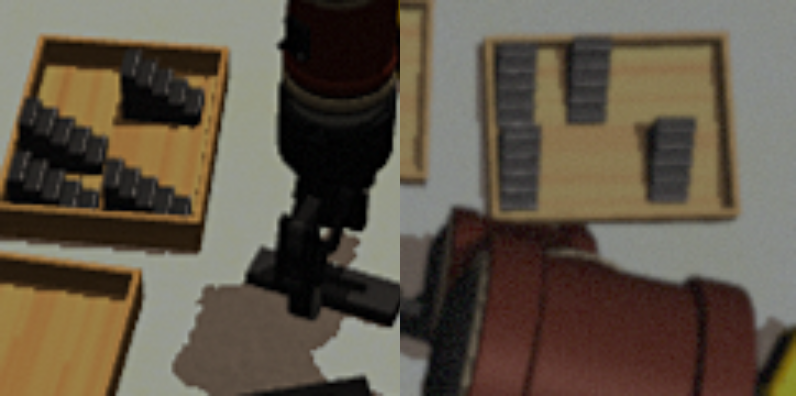

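Both blocks stand in the block tray, at right-half (588,80) and (670,160). The fingers straddle the strap at left-half (305,270). Lowering and closing.

Emit:
carry_out:
  increments:
    - {"dx":0,"dy":0,"dz":0.06,"ax":0,"ay":0,"az":0}
    - {"dx":0,"dy":0,"dz":0.06,"ax":0,"ay":0,"az":0}
    - {"dx":0,"dy":0,"dz":0.06,"ax":0,"ay":0,"az":0}

```text
clock: 16.65
tcp_pos: [0.4327, -0.1132, 0.004]
eef_rot: [-180.0, 0.0, 165.0]
force: [0.6, 0.1, -0.7]
gripper_width: 0.0852
grip_force: 0.0
```

Emit:
carry_out:
  increments:
    - {"dx":0,"dy":0,"dz":0,"ax":0,"ay":0,"az":0}
    - {"dx":0,"dy":0,"dz":0,"ax":0,"ay":0,"az":0}
    - {"dx":0,"dy":0,"dz":0,"ax":0,"ay":0,"az":0}
    - {"dx":0,"dy":0,"dz":0,"ax":0,"ay":0,"az":0}
    - {"dx":0,"dy":0,"dz":0,"ax":0,"ay":0,"az":0}
    - {"dx":0,"dy":0,"dz":0,"ax":0,"ay":0,"az":0}
    - {"dx":0,"dy":0,"dz":0,"ax":0,"ay":0,"az":0}
    - {"dx":0,"dy":0,"dz":0,"ax":0,"ay":0,"az":0}
  claw: 1

```text
clock: 17.32
tcp_pos: [0.4327, -0.1134, 0.0043]
eef_rot: [-180.0, 0.0, 165.0]
force: [-1.1, -0.8, 5.3]
gripper_width: 0.0281
grip_force: 59.5
```

Emit:
carry_out:
  increments:
    - {"dx":0,"dy":0,"dz":-0.1,"ax":0,"ay":0,"az":0}
    - {"dx":0,"dy":0,"dz":-0.3,"ax":0,"ay":0,"az":0}
    - {"dx":0,"dy":0,"dz":-0.6,"ax":0,"ay":0,"az":0}
    - {"dx":0,"dy":0,"dz":-0.9,"ax":0,"ay":0,"az":-0.14}
    - {"dx":0,"dy":0,"dz":-1,"ax":0,"ay":0,"az":-0.14}
    - {"dx":0,"dy":0,"dz":-1,"ax":0,"ay":0,"az":-0.14}
    - {"dx":0,"dy":0,"dz":-1,"ax":0,"ay":0,"az":-0.14}

```text
clock: 17.9
tcp_pos: [0.4323, -0.1132, 0.1037]
eef_rot: [180.0, 0.0, 177.5]
force: [-0.6, -0.5, -3.1]
gripper_width: 0.028
grip_force: 60.1
```

Emit:
carry_out:
  increments:
    - {"dx":-0.25,"dy":0.1,"dz":0,"ax":0,"ay":0,"az":0}
    - {"dx":-0.55,"dy":0.25,"dz":0,"ax":0,"ay":0,"az":0}
    - {"dx":-0.85,"dy":0.39,"dz":0,"ax":0,"ay":0,"az":0}
    - {"dx":-1,"dy":0.39,"dz":0,"ax":0,"ay":0,"az":0}

```text
clock: 18.23
tcp_pos: [0.5375, -0.0734, 0.102]
eef_rot: [179.8, 0.1, 177.8]
force: [0.3, 0.3, -1.8]
gripper_width: 0.0283
grip_force: 60.1
```

Emit:
carry_out:
  increments:
    - {"dx":-0.3,"dy":0.1,"dz":0,"ax":0,"ay":0,"az":0}
    - {"dx":-0.6,"dy":0.25,"dz":0,"ax":0,"ay":0,"az":0}
    - {"dx":-0.85,"dy":0.39,"dz":0,"ax":0,"ay":0,"az":0}
    - {"dx":-1,"dy":0.39,"dz":0,"ax":0,"ay":0,"az":0}
    - {"dx":-1,"dy":0.39,"dz":0,"ax":0,"ay":0,"az":0}
    - {"dx":-1,"dy":0.39,"dz":0,"ax":0,"ay":0,"az":0}

```text
clock: 18.73
tcp_pos: [0.6341, -0.0434, 0.1007]
eef_rot: [-180.0, -0.3, 177.6]
force: [-0.7, 0.0, -3.4]
gripper_width: 0.0282
grip_force: 60.1
```

```bash
python3 - <<'E'
from h import *
s=readout.observe(); print(np.round(s["tcp_pos"],4),np.round(s["eef_rot"],1),np.round(s["force"],1))
c=read_camera("side"); d=read_camera("top"); save("s4.png",np.hstack([cv2.resize(c["pixels"][160:300,180:320],None,fx=2.8,fy=2.8),cv2.resize(d["pixels"][140:280,260:400],None,fx=2.8,fy=2.8)]))
E
```

```text
[ 0.6341 -0.0434  0.1007] [-180.    -0.3  177.6] [-0.7  0.  -3.4]
```

View pics/s4.png

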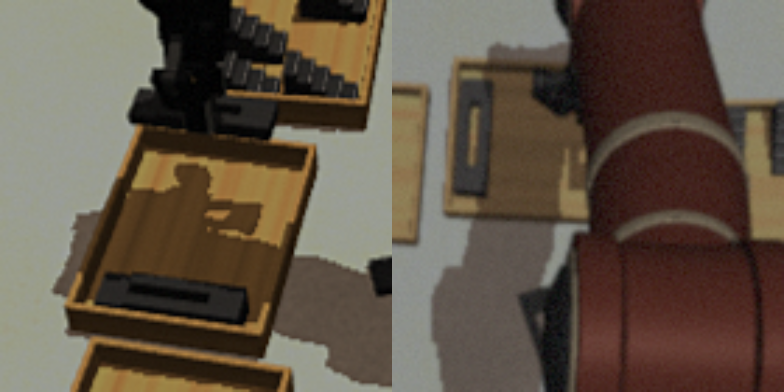

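The strap hangs level above the tray at left-half (200,115). Lowering it.

Emit:
carry_out:
  increments:
    - {"dx":-0.01,"dy":0,"dz":0.2,"ax":0,"ay":0,"az":0}
    - {"dx":-0.01,"dy":0,"dz":0.5,"ax":0,"ay":0,"az":0}
    - {"dx":-0.01,"dy":0,"dz":0.7,"ax":0,"ay":0,"az":0}
    - {"dx":-0.01,"dy":0,"dz":0.82,"ax":0,"ay":0,"az":0}
    - {"dx":-0.01,"dy":0,"dz":0.87,"ax":0,"ay":0,"az":0}
    - {"dx":-0.01,"dy":0,"dz":0.87,"ax":0,"ay":0,"az":0}
    - {"dx":-0.01,"dy":0,"dz":0.87,"ax":0,"ay":0,"az":0}

```text
clock: 19.42
tcp_pos: [0.6372, -0.0439, 0.0176]
eef_rot: [-180.0, 0.1, 177.6]
force: [-0.7, 0.4, -2.7]
gripper_width: 0.0284
grip_force: 60.1
```

Emit:
carry_out:
  increments:
    - {"dx":0,"dy":0,"dz":0.02,"ax":0,"ay":0,"az":0}
    - {"dx":0,"dy":0,"dz":0.04,"ax":0,"ay":0,"az":0}
    - {"dx":0,"dy":0,"dz":0.04,"ax":0,"ay":0,"az":0}
    - {"dx":0,"dy":0,"dz":0.04,"ax":0,"ay":0,"az":0}

```text
clock: 19.75
tcp_pos: [0.6369, -0.0436, 0.0133]
eef_rot: [-180.0, 0.0, 177.6]
force: [-0.3, 0.3, -2.4]
gripper_width: 0.0281
grip_force: 60.1
```

Emit:
carry_out:
  increments:
    - {"dx":0,"dy":0,"dz":0.02,"ax":0,"ay":0,"az":0}
    - {"dx":0,"dy":0,"dz":0.035,"ax":0,"ay":0,"az":0}
    - {"dx":0,"dy":0,"dz":0.045,"ax":0,"ay":0,"az":0}
    - {"dx":0,"dy":0,"dz":0.045,"ax":0,"ay":0,"az":0}
    - {"dx":0,"dy":0,"dz":0.045,"ax":0,"ay":0,"az":0}

```text
clock: 20.17
tcp_pos: [0.6369, -0.0436, 0.0094]
eef_rot: [-180.0, 0.0, 177.6]
force: [-2.3, 0.2, 6.0]
gripper_width: 0.0279
grip_force: 61.0
```

Emit:
carry_out:
  increments:
    - {"dx":0,"dy":0,"dz":0,"ax":0,"ay":0,"az":0}
    - {"dx":0,"dy":0,"dz":0,"ax":0,"ay":0,"az":0}
    - {"dx":0,"dy":0,"dz":0,"ax":0,"ay":0,"az":0}
    - {"dx":0,"dy":0,"dz":0,"ax":0,"ay":0,"az":0}
  claw: 0.5

```text
clock: 20.5
tcp_pos: [0.6368, -0.0436, 0.0081]
eef_rot: [-180.0, 0.0, 177.6]
force: [-0.3, 0.2, -0.3]
gripper_width: 0.0429
grip_force: 0.0
```

Emit:
carry_out:
  increments:
    - {"dx":0,"dy":0,"dz":-0.15,"ax":0,"ay":0,"az":0}
    - {"dx":0,"dy":0,"dz":-0.45,"ax":0,"ay":0,"az":0}
    - {"dx":0,"dy":0,"dz":-0.8,"ax":0,"ay":0,"az":-0.027}
    - {"dx":0,"dy":0,"dz":-1,"ax":0,"ay":0,"az":-0.027}
    - {"dx":0,"dy":0,"dz":-1,"ax":0,"ay":0,"az":-0.027}
    - {"dx":0,"dy":0,"dz":-1,"ax":0,"ay":0,"az":-0.027}

```text
clock: 21.0
tcp_pos: [0.6376, -0.0437, 0.1097]
eef_rot: [-180.0, 0.2, -180.0]
force: [-0.3, 0.3, -0.1]
gripper_width: 0.0429
grip_force: 0.0
```

Emit:
carry_out:
  increments:
    - {"dx":0.3,"dy":0.1,"dz":0,"ax":0,"ay":0,"az":0}
    - {"dx":0.65,"dy":0.2,"dz":0,"ax":0,"ay":0,"az":0}
    - {"dx":0.95,"dy":0.235,"dz":0,"ax":0,"ay":0,"az":0}
    - {"dx":0.95,"dy":0.235,"dz":0,"ax":0,"ay":0,"az":0}
  claw: 0

```text
clock: 21.33
tcp_pos: [0.5317, -0.0189, 0.1057]
eef_rot: [180.0, -0.9, -179.8]
force: [0.3, -0.3, 0.3]
gripper_width: 0.0852
grip_force: 0.0
```

Emit:
carry_out:
  increments:
    - {"dx":0.3,"dy":0.1,"dz":0,"ax":0,"ay":0,"az":-0.216}
    - {"dx":0.65,"dy":0.2,"dz":0,"ax":0,"ay":0,"az":-0.216}
    - {"dx":0.95,"dy":0.235,"dz":0,"ax":0,"ay":0,"az":-0.216}
    - {"dx":0.95,"dy":0.235,"dz":0,"ax":0,"ay":0,"az":-0.216}
    - {"dx":0.95,"dy":0.235,"dz":0,"ax":0,"ay":0,"az":-0.216}
    - {"dx":0.95,"dy":0.235,"dz":0,"ax":0,"ay":0,"az":-0.216}

```text
clock: 21.83
tcp_pos: [0.4472, 0.003, 0.1078]
eef_rot: [180.0, -0.0, -160.6]
force: [1.0, 0.2, 0.5]
gripper_width: 0.0854
grip_force: 0.0
```

Emit:
carry_out:
  increments:
    - {"dx":0,"dy":0,"dz":0.3,"ax":0,"ay":0,"az":0}
    - {"dx":0,"dy":0,"dz":0.6,"ax":0,"ay":0,"az":0}
    - {"dx":0,"dy":0,"dz":0.8,"ax":0,"ay":0,"az":0}
    - {"dx":0,"dy":0,"dz":0.95,"ax":0,"ay":0,"az":0}
    - {"dx":0,"dy":0,"dz":1,"ax":0,"ay":0,"az":0}
    - {"dx":0,"dy":0,"dz":1,"ax":0,"ay":0,"az":0}
    - {"dx":0,"dy":0,"dz":1,"ax":0,"ay":0,"az":0}

```text
clock: 22.42
tcp_pos: [0.4476, 0.0031, 0.0082]
eef_rot: [-180.0, 0.0, -160.5]
force: [1.0, 0.7, 0.1]
gripper_width: 0.0855
grip_force: 0.0
```

Emit:
carry_out:
  increments:
    - {"dx":0,"dy":0,"dz":0.035,"ax":0,"ay":0,"az":0}
    - {"dx":0,"dy":0,"dz":0.035,"ax":0,"ay":0,"az":0}
    - {"dx":0,"dy":0,"dz":0.035,"ax":0,"ay":0,"az":0}

```text
clock: 22.67
tcp_pos: [0.4472, 0.0032, 0.0054]
eef_rot: [-180.0, 0.1, -160.5]
force: [-0.1, 0.7, -0.2]
gripper_width: 0.0854
grip_force: 0.0
```

Emit:
carry_out:
  increments:
    - {"dx":0,"dy":0,"dz":0,"ax":0,"ay":0,"az":0}
    - {"dx":0,"dy":0,"dz":0,"ax":0,"ay":0,"az":0}
    - {"dx":0,"dy":0,"dz":0,"ax":0,"ay":0,"az":0}
    - {"dx":0,"dy":0,"dz":0,"ax":0,"ay":0,"az":0}
    - {"dx":0,"dy":0,"dz":0,"ax":0,"ay":0,"az":0}
    - {"dx":0,"dy":0,"dz":0,"ax":0,"ay":0,"az":0}
    - {"dx":0,"dy":0,"dz":0,"ax":0,"ay":0,"az":0}
    - {"dx":0,"dy":0,"dz":0,"ax":0,"ay":0,"az":0}
  claw: 1

```text
clock: 23.33
tcp_pos: [0.4467, 0.0033, 0.0053]
eef_rot: [-180.0, 0.0, -160.5]
force: [-0.6, -0.1, 5.1]
gripper_width: 0.028
grip_force: 59.3
```

Emit:
carry_out:
  increments:
    - {"dx":0,"dy":0,"dz":-0.1,"ax":0,"ay":0,"az":0}
    - {"dx":0,"dy":0,"dz":-0.3,"ax":0,"ay":0,"az":0}
    - {"dx":0,"dy":0,"dz":-0.6,"ax":0,"ay":0,"az":0}
    - {"dx":0,"dy":0,"dz":-0.9,"ax":0,"ay":0,"az":0.24}
    - {"dx":0,"dy":0,"dz":-1,"ax":0,"ay":0,"az":0.24}
    - {"dx":0,"dy":0,"dz":-1,"ax":0,"ay":0,"az":0.24}
    - {"dx":0,"dy":0,"dz":-1,"ax":0,"ay":0,"az":0.24}
    - {"dx":0,"dy":0,"dz":-1,"ax":0,"ay":0,"az":0.24}

```text
clock: 24.0
tcp_pos: [0.4458, 0.0032, 0.1044]
eef_rot: [-180.0, -0.1, 178.1]
force: [0.1, 0.5, -3.2]
gripper_width: 0.0282
grip_force: 60.2
```

Emit:
carry_out:
  increments:
    - {"dx":-0.25,"dy":0.05,"dz":0,"ax":0,"ay":0,"az":0}
    - {"dx":-0.55,"dy":0.1,"dz":0,"ax":0,"ay":0,"az":0}
    - {"dx":-0.85,"dy":0.11,"dz":0,"ax":0,"ay":0,"az":0}
    - {"dx":-0.965,"dy":0.11,"dz":0,"ax":0,"ay":0,"az":0}

```text
clock: 24.33
tcp_pos: [0.5478, 0.0112, 0.104]
eef_rot: [180.0, 0.2, 178.1]
force: [1.2, -1.1, -2.5]
gripper_width: 0.0281
grip_force: 60.2
```

Emit:
carry_out:
  increments:
    - {"dx":-0.3,"dy":0.05,"dz":0,"ax":0,"ay":0,"az":0}
    - {"dx":-0.6,"dy":0.1,"dz":0,"ax":0,"ay":0,"az":0}
    - {"dx":-0.85,"dy":0.11,"dz":0,"ax":0,"ay":0,"az":0}
    - {"dx":-0.965,"dy":0.11,"dz":0,"ax":0,"ay":0,"az":0}
    - {"dx":-0.965,"dy":0.11,"dz":0,"ax":0,"ay":0,"az":0}
    - {"dx":-0.965,"dy":0.11,"dz":0,"ax":0,"ay":0,"az":0}

```text
clock: 24.83
tcp_pos: [0.6389, 0.0178, 0.1027]
eef_rot: [-180.0, -0.3, 178.0]
force: [-0.5, 0.7, -2.7]
gripper_width: 0.0278
grip_force: 60.2
```

Emit:
carry_out:
  increments:
    - {"dx":0,"dy":0,"dz":0.2,"ax":0,"ay":0,"az":0}
    - {"dx":0,"dy":0,"dz":0.5,"ax":0,"ay":0,"az":0}
    - {"dx":0,"dy":0,"dz":0.7,"ax":0,"ay":0,"az":0}
    - {"dx":0,"dy":0,"dz":0.82,"ax":0,"ay":0,"az":0}
    - {"dx":0,"dy":0,"dz":0.87,"ax":0,"ay":0,"az":0}
    - {"dx":0,"dy":0,"dz":0.87,"ax":0,"ay":0,"az":0}
    - {"dx":0,"dy":0,"dz":0.87,"ax":0,"ay":0,"az":0}

```text
clock: 25.42
tcp_pos: [0.6407, 0.0182, 0.0185]
eef_rot: [180.0, 0.1, 177.9]
force: [0.9, 0.4, -3.1]
gripper_width: 0.0284
grip_force: 60.2
```

Emit:
carry_out:
  increments:
    - {"dx":0,"dy":0,"dz":0.03,"ax":0,"ay":0,"az":0}
    - {"dx":0,"dy":0,"dz":0.055,"ax":0,"ay":0,"az":0}
    - {"dx":0,"dy":0,"dz":0.07,"ax":0,"ay":0,"az":0}
    - {"dx":0,"dy":0,"dz":0.08,"ax":0,"ay":0,"az":0}
    - {"dx":0,"dy":0,"dz":0.08,"ax":0,"ay":0,"az":0}
    - {"dx":0,"dy":0,"dz":0.08,"ax":0,"ay":0,"az":0}

```text
clock: 25.92
tcp_pos: [0.6405, 0.0181, 0.0104]
eef_rot: [-180.0, 0.0, 177.9]
force: [-0.1, 0.3, -0.1]
gripper_width: 0.028
grip_force: 60.6
```

Emit:
carry_out:
  increments:
    - {"dx":0,"dy":0,"dz":0.004,"ax":0,"ay":0,"az":0}
    - {"dx":0,"dy":0,"dz":0.004,"ax":0,"ay":0,"az":0}

```text
clock: 26.08
tcp_pos: [0.6405, 0.0181, 0.0104]
eef_rot: [-180.0, 0.0, 177.9]
force: [-2.5, -0.7, 4.6]
gripper_width: 0.0282
grip_force: 61.1
```

Emit:
carry_out:
  increments:
    - {"dx":0,"dy":0,"dz":0,"ax":0,"ay":0,"az":0}
    - {"dx":0,"dy":0,"dz":0,"ax":0,"ay":0,"az":0}
    - {"dx":0,"dy":0,"dz":0,"ax":0,"ay":0,"az":0}
    - {"dx":0,"dy":0,"dz":0,"ax":0,"ay":0,"az":0}
  claw: 0.5

```text
clock: 26.42
tcp_pos: [0.6405, 0.0182, 0.0092]
eef_rot: [180.0, 0.0, 177.9]
force: [0.2, -0.3, 1.0]
gripper_width: 0.0425
grip_force: 0.0
```

Emit:
carry_out:
  increments:
    - {"dx":0,"dy":0,"dz":-0.15,"ax":0,"ay":0,"az":0}
    - {"dx":0,"dy":0,"dz":-0.45,"ax":0,"ay":0,"az":0}
    - {"dx":0,"dy":0,"dz":-0.8,"ax":0,"ay":0,"az":-0.023}
    - {"dx":0,"dy":0,"dz":-1,"ax":0,"ay":0,"az":-0.023}
    - {"dx":0,"dy":0,"dz":-1,"ax":0,"ay":0,"az":-0.023}
    - {"dx":0,"dy":0,"dz":-1,"ax":0,"ay":0,"az":-0.023}

```text
clock: 26.92
tcp_pos: [0.6412, 0.0182, 0.1108]
eef_rot: [180.0, 0.2, 180.0]
force: [-0.6, -0.1, 0.0]
gripper_width: 0.0423
grip_force: 0.0
```

```bash
python3 - <<'E'
from fit import *
for th in(95,):
  C=[read_camera("top"),read_camera("side")]; V=[]
  for c in C:
    e=min(cut_out("jack_mid",c),key=lambda e:np.linalg.norm(np.array(e["position"])-proj(c,[.42,.248,.025])[0])); print(np.round(e["position"]),e["pixels"].sum(),round(e["conf"],2)); V.append((c,e["pixels"]))
  for s in(V,V[:1],V[1:]):
    f,x=fit("jack",(.42,.248),s,[0])[0]; print(round(f,3),np.round(x,4))
print(np.round(readout.observe()["tcp_pos"],4))
E
```

```text
[224. 272.] 204 0.49
[382. 349.] 515 0.77
0.593 [ 0.4196  0.2502 -0.0268]
0.185 [ 0.4196  0.2502 -0.0268]
1.0 [0.42  0.248 0.   ]
[0.6391 0.0181 0.1076]
```

Emit:
carry_out:
  increments:
    - {"dx":0.25,"dy":0.25,"dz":0,"ax":0,"ay":0,"az":0}
    - {"dx":0.5,"dy":0.53,"dz":0,"ax":0,"ay":0,"az":0}
    - {"dx":0.735,"dy":0.773,"dz":0,"ax":0,"ay":0,"az":0}
    - {"dx":0.735,"dy":0.773,"dz":0,"ax":0,"ay":0,"az":0}
  claw: 0

```text
clock: 27.45
tcp_pos: [0.5601, 0.1036, 0.108]
eef_rot: [179.7, -0.5, -179.4]
force: [0.1, 0.9, -0.4]
gripper_width: 0.085
grip_force: 0.0
```

Emit:
carry_out:
  increments:
    - {"dx":0.25,"dy":0.25,"dz":0,"ax":0,"ay":0,"az":0}
    - {"dx":0.5,"dy":0.53,"dz":0,"ax":0,"ay":0,"az":0}
    - {"dx":0.735,"dy":0.773,"dz":0,"ax":0,"ay":0,"az":0}
    - {"dx":0.735,"dy":0.773,"dz":0,"ax":0,"ay":0,"az":0}

```text
clock: 27.78
tcp_pos: [0.4868, 0.1799, 0.1083]
eef_rot: [179.8, -0.4, -179.3]
force: [0.2, 0.8, 0.1]
gripper_width: 0.0857
grip_force: 0.0
```

Emit:
carry_out:
  increments:
    - {"dx":0.25,"dy":0.25,"dz":0,"ax":0,"ay":0,"az":0}
    - {"dx":0.5,"dy":0.53,"dz":0,"ax":0,"ay":0,"az":0}
    - {"dx":0.735,"dy":0.773,"dz":0,"ax":0,"ay":0,"az":0}
    - {"dx":0.735,"dy":0.773,"dz":0,"ax":0,"ay":0,"az":0}
    - {"dx":0.735,"dy":0.773,"dz":0,"ax":0,"ay":0,"az":0}
    - {"dx":0.735,"dy":0.773,"dz":0,"ax":0,"ay":0,"az":0}

```text
clock: 28.28
tcp_pos: [0.4203, 0.2494, 0.1088]
eef_rot: [-179.9, -0.0, 180.0]
force: [0.6, 0.1, 0.1]
gripper_width: 0.0857
grip_force: 0.0
```

Emit:
carry_out:
  increments:
    - {"dx":0,"dy":0,"dz":0.3,"ax":0,"ay":0,"az":0}
    - {"dx":0,"dy":0,"dz":0.6,"ax":0,"ay":0,"az":0}
    - {"dx":0,"dy":0,"dz":0.8,"ax":0,"ay":0,"az":0}
    - {"dx":0,"dy":0,"dz":0.92,"ax":0,"ay":0,"az":0}
    - {"dx":0,"dy":0,"dz":0.97,"ax":0,"ay":0,"az":0}
    - {"dx":0,"dy":0,"dz":0.97,"ax":0,"ay":0,"az":0}
    - {"dx":0,"dy":0,"dz":0.97,"ax":0,"ay":0,"az":0}

```text
clock: 28.87
tcp_pos: [0.421, 0.2493, 0.0125]
eef_rot: [-180.0, 0.0, 179.9]
force: [-0.3, -0.3, -0.3]
gripper_width: 0.0854
grip_force: 0.0
```

Emit:
carry_out:
  increments:
    - {"dx":0,"dy":0,"dz":0,"ax":0,"ay":0,"az":0}
    - {"dx":0,"dy":0,"dz":0,"ax":0,"ay":0,"az":0}
    - {"dx":0,"dy":0,"dz":0,"ax":0,"ay":0,"az":0}
    - {"dx":0,"dy":0,"dz":0,"ax":0,"ay":0,"az":0}
    - {"dx":0,"dy":0,"dz":0,"ax":0,"ay":0,"az":0}
    - {"dx":0,"dy":0,"dz":0,"ax":0,"ay":0,"az":0}
    - {"dx":0,"dy":0,"dz":0,"ax":0,"ay":0,"az":0}
    - {"dx":0,"dy":0,"dz":0,"ax":0,"ay":0,"az":0}
  claw: 1

```text
clock: 29.53
tcp_pos: [0.4203, 0.2502, 0.0133]
eef_rot: [180.0, 0.1, 180.0]
force: [-1.1, -1.1, 5.0]
gripper_width: 0.0341
grip_force: 59.2
```

Emit:
carry_out:
  increments:
    - {"dx":0,"dy":0,"dz":-0.1,"ax":0,"ay":0,"az":0}
    - {"dx":0,"dy":0,"dz":-0.3,"ax":0,"ay":0,"az":0}
    - {"dx":0,"dy":0,"dz":-0.6,"ax":0,"ay":0,"az":0}
    - {"dx":0,"dy":0,"dz":-0.9,"ax":0,"ay":0,"az":0}
    - {"dx":0,"dy":0,"dz":-1,"ax":0,"ay":0,"az":0}
    - {"dx":0,"dy":0,"dz":-1,"ax":0,"ay":0,"az":0}

```text
clock: 30.03
tcp_pos: [0.4212, 0.251, 0.1153]
eef_rot: [179.8, 0.3, 180.0]
force: [-0.0, -0.6, -4.2]
gripper_width: 0.0344
grip_force: 60.6
```

Emit:
carry_out:
  increments:
    - {"dx":-0.25,"dy":-0.05,"dz":0,"ax":0,"ay":0,"az":0}
    - {"dx":-0.55,"dy":-0.15,"dz":0,"ax":0,"ay":0,"az":0}
    - {"dx":-0.85,"dy":-0.25,"dz":0,"ax":0,"ay":0,"az":0}
    - {"dx":-0.99,"dy":-0.285,"dz":0,"ax":0,"ay":0,"az":0}

```text
clock: 30.37
tcp_pos: [0.5225, 0.2181, 0.1112]
eef_rot: [-179.8, 0.1, 179.7]
force: [0.5, -0.9, -3.3]
gripper_width: 0.0341
grip_force: 60.6
```

Emit:
carry_out:
  increments:
    - {"dx":-0.3,"dy":-0.1,"dz":0,"ax":0,"ay":0,"az":0}
    - {"dx":-0.6,"dy":-0.2,"dz":0,"ax":0,"ay":0,"az":0}
    - {"dx":-0.85,"dy":-0.25,"dz":0,"ax":0,"ay":0,"az":0}
    - {"dx":-0.99,"dy":-0.285,"dz":0,"ax":0,"ay":0,"az":0}
    - {"dx":-0.99,"dy":-0.285,"dz":0,"ax":0,"ay":0,"az":0}
    - {"dx":-0.99,"dy":-0.285,"dz":0,"ax":0,"ay":0,"az":0}

```text
clock: 30.87
tcp_pos: [0.6167, 0.1919, 0.1101]
eef_rot: [-179.9, -0.3, 179.9]
force: [-0.2, -0.0, -3.8]
gripper_width: 0.0339
grip_force: 60.6
```

Emit:
carry_out:
  increments:
    - {"dx":0,"dy":0,"dz":0.2,"ax":0,"ay":0,"az":0}
    - {"dx":0,"dy":0,"dz":0.5,"ax":0,"ay":0,"az":0}
    - {"dx":0,"dy":0,"dz":0.7,"ax":0,"ay":0,"az":0}
    - {"dx":0,"dy":0,"dz":0.82,"ax":0,"ay":0,"az":0}
    - {"dx":0,"dy":0,"dz":0.87,"ax":0,"ay":0,"az":0}
    - {"dx":0,"dy":0,"dz":0.87,"ax":0,"ay":0,"az":0}
    - {"dx":0,"dy":0,"dz":0.87,"ax":0,"ay":0,"az":0}

```text
clock: 31.45
tcp_pos: [0.6181, 0.1937, 0.0261]
eef_rot: [180.0, 0.1, 180.0]
force: [-0.0, 0.2, -3.9]
gripper_width: 0.034
grip_force: 60.6
```

Emit:
carry_out:
  increments:
    - {"dx":0,"dy":0,"dz":0.03,"ax":0,"ay":0,"az":0}
    - {"dx":0,"dy":0,"dz":0.05,"ax":0,"ay":0,"az":0}
    - {"dx":0,"dy":0,"dz":0.065,"ax":0,"ay":0,"az":0}
    - {"dx":0,"dy":0,"dz":0.075,"ax":0,"ay":0,"az":0}
    - {"dx":0,"dy":0,"dz":0.075,"ax":0,"ay":0,"az":0}
    - {"dx":0,"dy":0,"dz":0.075,"ax":0,"ay":0,"az":0}

```text
clock: 31.95
tcp_pos: [0.6181, 0.1931, 0.0185]
eef_rot: [180.0, 0.0, 180.0]
force: [-1.0, -0.0, -0.6]
gripper_width: 0.0342
grip_force: 61.0
```

Emit:
carry_out:
  increments:
    - {"dx":0,"dy":0,"dz":0.005,"ax":0,"ay":0,"az":0}
    - {"dx":0,"dy":0,"dz":0.005,"ax":0,"ay":0,"az":0}

```text
clock: 32.12
tcp_pos: [0.6182, 0.1931, 0.0184]
eef_rot: [180.0, 0.0, 180.0]
force: [-2.0, -2.2, 3.8]
gripper_width: 0.034
grip_force: 61.1
```

Emit:
carry_out:
  increments:
    - {"dx":0,"dy":0,"dz":0,"ax":0,"ay":0,"az":0}
    - {"dx":0,"dy":0,"dz":0,"ax":0,"ay":0,"az":0}
    - {"dx":0,"dy":0,"dz":0,"ax":0,"ay":0,"az":0}
    - {"dx":0,"dy":0,"dz":0,"ax":0,"ay":0,"az":0}
    - {"dx":0,"dy":0,"dz":0,"ax":0,"ay":0,"az":0}
  claw: 0.35

```text
clock: 32.53
tcp_pos: [0.6181, 0.1932, 0.0173]
eef_rot: [180.0, 0.0, 180.0]
force: [0.0, -0.8, 0.2]
gripper_width: 0.055
grip_force: 0.0
```

Emit:
carry_out:
  increments:
    - {"dx":0,"dy":0,"dz":-0.15,"ax":0,"ay":0,"az":0}
    - {"dx":0,"dy":0,"dz":-0.45,"ax":0,"ay":0,"az":0}
    - {"dx":0,"dy":0,"dz":-0.8,"ax":0,"ay":0,"az":0}
    - {"dx":0,"dy":0,"dz":-1,"ax":0,"ay":0,"az":0}
    - {"dx":0,"dy":0,"dz":-1,"ax":0,"ay":0,"az":0}

```text
clock: 32.95
tcp_pos: [0.6216, 0.1944, 0.1232]
eef_rot: [179.8, 0.6, 180.0]
force: [0.9, 0.2, 0.4]
gripper_width: 0.0555
grip_force: 0.0
```

Emit:
carry_out:
  increments:
    - {"dx":0.5,"dy":1,"dz":-0.8,"ax":0,"ay":0,"az":0}
    - {"dx":0.5,"dy":1,"dz":-0.8,"ax":0,"ay":0,"az":0}
    - {"dx":0.5,"dy":1,"dz":-0.8,"ax":0,"ay":0,"az":0}
    - {"dx":0.5,"dy":1,"dz":-0.8,"ax":0,"ay":0,"az":0}

```text
clock: 33.28
tcp_pos: [0.5653, 0.3019, 0.2009]
eef_rot: [179.5, 0.1, -179.5]
force: [-0.4, 1.7, -0.1]
gripper_width: 0.0555
grip_force: 0.0
```

Emit:
carry_out:
  increments:
    - {"dx":1,"dy":1,"dz":0,"ax":0,"ay":0,"az":0}
    - {"dx":1,"dy":1,"dz":0,"ax":0,"ay":0,"az":0}
    - {"dx":1,"dy":1,"dz":0,"ax":0,"ay":0,"az":0}
    - {"dx":1,"dy":1,"dz":0,"ax":0,"ay":0,"az":0}

```text
clock: 33.62
tcp_pos: [0.4612, 0.3994, 0.1967]
eef_rot: [179.8, -0.3, -179.5]
force: [-0.6, 1.9, -0.3]
gripper_width: 0.0554
grip_force: 0.0
```

Emit:
carry_out:
  increments:
    - {"dx":1,"dy":1,"dz":0,"ax":0,"ay":0,"az":0}
    - {"dx":1,"dy":1,"dz":0,"ax":0,"ay":0,"az":0}
    - {"dx":1,"dy":1,"dz":0,"ax":0,"ay":0,"az":0}
    - {"dx":1,"dy":1,"dz":0,"ax":0,"ay":0,"az":0}
    - {"dx":1,"dy":1,"dz":0,"ax":0,"ay":0,"az":0}
    - {"dx":1,"dy":1,"dz":0,"ax":0,"ay":0,"az":0}

```text
clock: 34.12
tcp_pos: [0.3668, 0.4938, 0.1964]
eef_rot: [-179.9, -0.0, -179.8]
force: [0.7, -1.7, 0.2]
gripper_width: 0.0556
grip_force: 0.0
```

```bash
python3 - <<'E'
from fit import *
C=[read_camera("top"),read_camera("side")]
c,d=C
save("e_top.png",cv2.convertScaleAbs(cv2.resize(c["pixels"][150:330,140:500],None,fx=2.2,fy=2.2,interpolation=cv2.INTER_CUBIC),alpha=1.5))
save("e_side.png",cv2.convertScaleAbs(cv2.resize(d["pixels"][110:460,170:430],None,fx=1.7,fy=1.7,interpolation=cv2.INTER_CUBIC),alpha=1.5))
E
```

```text
(no output)
```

View pics/e_top.png

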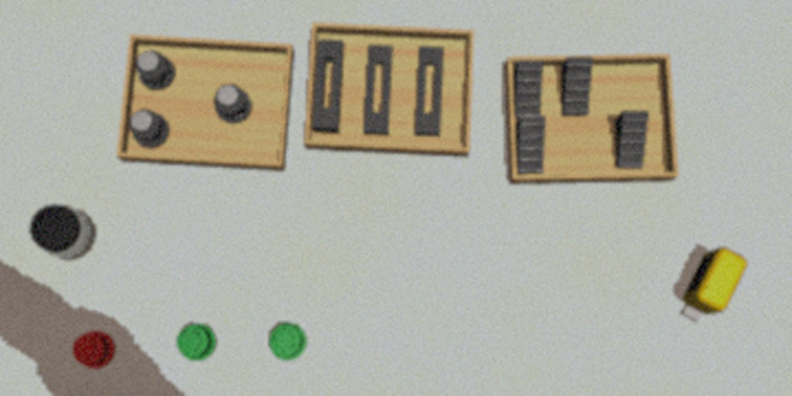

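View pics/e_side.png

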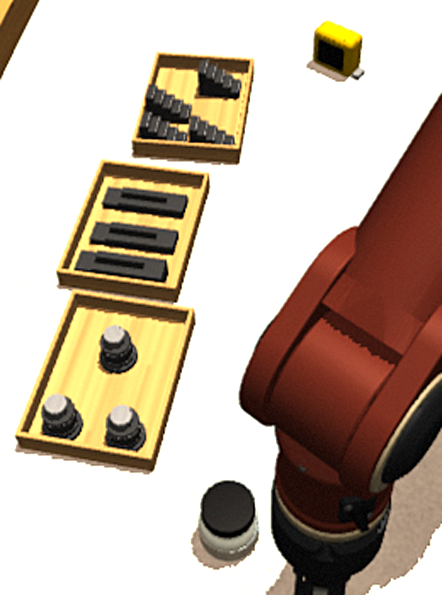

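The pictures show everything in place:
- **Blocks:** both stand in the block tray, at (576,87) and (632,140) in the top crop. The one at (576,87) sits about 4 mm off the far wall.
- **Straps:** both lie flat in the strap tray, at (378,90) and (430,90).
- **Jack:** it stands upright at (233,103).
- **Bystanders:** the jar and tape have not moved.

Handing in.

```bash
python3 -c "
from rig import sign_off
print(sign_off())"
```

```text
the job is handed in; nothing more can be done
None
```

All five pieces are back in their matching trays (blocks and jack upright, straps flat), the jar and tape were left where they were, and the job is handed in at about 34 s on the robot's clock.

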